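# Move the bottle basket to the draining hook

## Robot

A 7-joint arm with a two-finger parallel gripper is mounted at the origin on the work surface. World frame = base frame: x ahead of the robot, y to its left, z up, the work surface at z = 0. Lengths are in m, angles in rad, forces in N, time in s.
With the tool pointing down it reaches from about 0.4 to 0.85 m from the base axis. Payload 10.4 kg.
Tool frame: the origin (TCP) lies at the very end of the fingers, on their centre line; the grasp point (between the pads) lies 19 mm behind it (manip.grip_point_offset is the distance from the TCP to the grasp point, in m); z points along the fingers, y is the line along which they close (so a half turn about z gives the same grasp; the last joint's range is limited). The gripper opens to 85 mm and grips with 20 to 120 N. Pads are 22 mm wide; open, the fingers measure 114 mm over their backs; the gripper's body (76 mm by 85 mm) begins 54 mm behind the grasp point. The pads swing forward as they close: fully open they stand 13 mm farther back than shut.
Start: joints at [-1.301, 0.332, -0.065, 1.46, 0.022, 1.35, -0.088], TCP at [0.18, 0.598, 0.231] pointing down, gripper open.
Joint ranges: [-2.6, 2.6], [-0.5, 2.12], [-1.47, 1.34], [0.16, 2.42], [-1.27, 4.41], [0.06, 2.06], [-2.6, 2.6]. Speed limits (rad/s): [2.22, 2.22, 2.79, 2.79, 3.14, 3.14, 3.14].

## Interface

Orientations are given as a unit quaternion [x, y, z, w].
In Python, from workcell import manip gives the robot as it stands. The module is installed in compiled form; this text tells all that it offers.
- The arm moves only by the shell command python3 -m inch 'ROWS' [OPENING] [FORCE]. ROWS is JSON, a list of rows, each a list of 2 entries, a list of its own where there are three numbers: the shift along the tool's x, y, z each as a share of 0.08 m, from -1 to 1, then the turn, a rotation vector about the tool's x, y, z each as a share of 45 degrees, from -1 to 1. A call has exactly 10 rows; each row is the pose to reach, as a shift and turn from the pose commanded when the call began, along the tool's axes at that moment; what a row does not reach only later rows make up. A row lasts 1/10 s, in which the tool goes at most 50 mm and 8.59 degrees, less where a joint would pass 70% of its speed; a pose out of reach is approached as far as the arm can. A call with a number of a shift or a turn outside -1 to 1 is refused whole. A call with a gripper value outside its range is refused whole. OPENING is the opening, from 0 (shut) to 1 (fully open), set as the call begins (- or left out, the last holds). The fingers move at their own pace and stop on an object; FORCE is the grip in N (left out, the last holds). Time passes only in rows, so rows that repeat a pose let the fingers close, or fill a call up. It gives the time, the measured TCP pose, the force, the opening and the grip force at its end, in the units of the state.
- manip.get_obs(): the state, without advancing time (a new reading comes with each control period).
- manip.camera(name): name is "scene" or "top" or "wrist"; returns the picture (420x560x3 uint8, red, green, blue); there is no depth.
- manip.camera_params(name): a dict with "fov_y" (degrees; the focal length in pixels is half the picture's height over the tangent of half this angle, whatever the lens; pixels are square), "cx", "cy" (the principal point, pixels), "camera_from_world" (4x4, takes a point from world to camera coordinates); the wrist camera has in their place "T_tool_cam" (4x4, takes a point from camera to tool coordinates, whose origin is the TCP and whose axes are the flange's). Camera axes: x right, y up, looking along -z (the intrinsics and any distortion apply to the point x, -y, -z); pixel columns grow to the right and rows downward; lengths in m; the calibration is good to about 2 mm. A picture is of the moment at which its call begins: read the wrist's pose just before it. camera_params takes no time and is no camera call.
- manip.hand_in(): hands the job in; it is judged then, once.
The state is a dict: "clock": time; "joint_pos": joint angles; "joint_velocities": joint speeds; "tau": joint torques, N m; "position": TCP position; "ee_rot": TCP orientation; "ft_force": force on the tool from outside, world axes, zero at the start; "torque": the same for the moment, N m; "grip_width": opening from 0.0 (shut) to 1.0 (fully open); "grasp_force": force on a finger pad.
Only numpy, scipy, OpenCV 4.12 (cv2) and the standard library are available. Lean on these libraries where they do the work, as an engineer would, in place of code of your own. Each camera call takes 0.05 s, during which the arm holds its last target. There are 200 camera calls.

## Task

The wire basket of sample bottles has been rinsed: lift it by its black grip off the hook over the round bowl, carry it level and without setting it down to the empty hook over the rectangular tray, and hang it there. That hook was clamped by eye, so feel for it: bring the handle wire gently down on its prongs, ease it back until it lies fully home in the dips of both prongs, then let go. Do not force the basket or drop it on the hook, do not push the stands with the gripper, and leave the bottle, beaker and centrifuge alone.

Things in the scene. Friction and masses are not known exactly. Their poses are not given: they have to be found in the camera images.
- handle (a point): Centre of the basket's black grip, a 14 x 40 x 14 mm sleeve (long side along y) on a level 6 mm steel handle wire that runs 132 mm along y. The wire's legs go down at y = +-66 mm to an 80 (x) x 140 (y) x 55 mm wire basket of capped bottles whose rim is 90 mm, and underside 145 mm, below this point. z up. Mass 0.25 to 0.42 kg. The wire ends bear on the prongs, the grip hangs between them.
- stand_a: Retort stand with the round 140 mm bowl, whose hook holds the basket at the start. Grey 210 x 130 x 10 mm foot; origin on the bench under its upright rod (12 mm thick, 440 mm high). The foot and hook point along -x of its frame. Its hook has the same shape as the other's; the wire lies in the dips 100 mm along -x from the rod axis, 245 mm up.
- stand_b: Retort stand with the 130 x 190 mm rectangular tray and the empty hook, the place to hang the basket. Same foot, rod and frame as the other: origin on the bench under the rod, hook along -x. Hook: two prongs of 8 mm round steel at y = +-40 mm, (their dips: seat_bl, seat_br), joined by a yoke 45 mm from the rod. Boss head up to 33 mm above the flat run. Bowl and tray tops under 50 mm high.
- hook_mark (a point): Where the handle wire's centre would lie in the dips of the empty hook if the hook were set to its mark: on the stand's mid-plane, 100 mm along -x from the rod axis, 245 mm up. The real hook is clamped by eye and NOT measured: up to 15 mm higher or lower and 15 mm farther out or in along x. It is level and does not give. Axes as the stand's, -x pointing out to the tips.
- flat_mark (a point): Where the wire's centre would lie half-way along the prongs' flat run at the mark setting: 30 mm farther out than hook_mark and 7 mm higher. Along a prong, from hook_mark outwards (wire centre): steep back wall, 23 mm high, 1 mm inwards; dip; short slope up to the flat; flat from 9 to 48 mm; upturned tip ending 67 mm out, which the wire clears 14 mm above the flat. Same unmeasured shift.
- reagent: Bystander: amber bottle with black cap, 48 mm across, 115 mm high, on the bench between the stands. Origin at its underside.
- beaker: Bystander: clear plastic beaker, 64 mm across, 72 mm high, on the bench between the stands. Origin at its underside.
- centrifuge: Bystander: white mini-centrifuge with a clear dome, 160 mm across, 118 mm high, on the bench to the right. Origin at its underside.

How it is judged:
On the way, in this order (a step that is already met when the one before it is completed fails the run):
1. the basket, held by the gripper, is clear of the rinsing stand and carried at least 100 mm away (contact force between basket and the fingers above 1 N and contact force between basket and stand_a below 0.05 N and distance of handle from where it was at the start of the episode above 0.1 m), for 0.1 s.
2. the handle wire bears in the dips of both prongs of the draining hook, basket level (contact force between basket and seat_bl above 0.3 N and contact force between basket and seat_br above 0.3 N and angle between handle's own z axis and vertical below 0.15 rad), for 0.2 s.
At the end, for the whole second after the job is handed in: The basket hangs free and still from the draining stand, its handle wire in the dips of both prongs (bearing on each with at least 0.3 N), within 8.6 degrees of level (all of step 2 and linear speed of basket below 0.03 m/s and angular speed of basket below 0.3 rad/s); the robot touches nothing.
It fails at once if the basket is tipped more than 17 degrees from level (angle between handle's own z axis and vertical above 0.3 rad).
It fails at once if the basket is set down on the bowl, tray, a stand's foot or the bench (height (world z) of handle below 0.157 m or contact force between basket and rinse_bowl above 0.5 N or contact force between basket and drain_tray above 0.5 N).
It fails at once if the basket is pressed, pushed or dropped on the draining stand's hook with more than 15 N, or let go above its seat so that it falls (moving unheld faster than 0.2 m/s) (contact force between basket and stand_b above 15 N or (contact force between basket and the fingers below 0.05 N and linear speed of basket above 0.2 m/s)).
It fails at once if the gripper or arm pushes a stand with more than 12 N (contact force between any of the arm, the fingers and stand_a above 12 N or contact force between any of the arm, the fingers and stand_b above 12 N).
It fails at once if a bystander (reagent bottle, beaker, centrifuge) is shifted by more than 20 mm or knocked over (distance of any of reagent, beaker, centrifuge from where it was at the start of the episode above 0.02 m or angle between any of reagent, beaker, centrifuge's own z axis and vertical above 0.3 rad).
It also fails if it takes over 64 s, if anything falls off the work surface, if the arm or the gripper's body presses on something with over 40 N, if the wrist force passes 120 N, or if a joint passes its speed limit or range.

## Working session

There is one attempt and no reset: what is moved stays moved. The work goes in short steps, Python scripts to look and compute and a shell command to move; the robot and the scene stay as the last step left them, time stands still between calls to the robot, and variables do not carry over. Pictures are saved under pics/ and viewed, at most 10 in all, crops included, and the job is handed in when it is done.

```bash
mkdir -p pics; cat > h.py <<'E'
import numpy as np,cv2
from workcell import manip
from scipy.spatial.transform import Rotation as R
def snap(name,fn):
    o=manip.get_obs(); p=manip.camera_params(name); im=manip.camera(name)
    cv2.imwrite('pics/'+fn,im[:,:,::-1]); return o,p,im
E
python3 - <<'E'
from h import *
np.set_printoptions(precision=4,suppress=True)
for n in ['scene','top']:
    o,p,im=snap(n,n+'0.png'); print(n,p)
print({k:np.round(v,3) for k,v in o.items()}); print(manip.camera_params('wrist'),manip.grip_point_offset)
E
```

```text
scene {'fov_y': 46.94930570976152, 'cx': 279.3001874752736, 'cy': 209.95192329576378, 'camera_from_world': array([[ 0.8954,  0.4452, -0.004 , -0.4808],
       [-0.3443,  0.6983,  0.6275,  0.2187],
       [ 0.2822, -0.5605,  0.7786, -1.4862],
       [ 0.    ,  0.    ,  0.    ,  1.    ]])}
top {'fov_y': 44.62694648895559, 'cx': 278.3259482115541, 'cy': 212.2033595502706, 'camera_from_world': array([[-0.0204, -0.9998, -0.0025, -0.1158],
       [ 0.9979, -0.0205,  0.0615, -0.594 ],
       [-0.0615, -0.0012,  0.9981, -1.2467],
       [ 0.    ,  0.    ,  0.    ,  1.    ]])}
{'clock': np.float64(0.05), 'joint_pos': array([-1.301,  0.333, -0.065,  1.461,  0.022,  1.35 , -0.088]), 'joint_velocities': array([ 0.   , -0.001, -0.   , -0.003,  0.001,  0.   , -0.   ]), 'tau': array([  0.001, -62.738,   0.049, -39.284,   0.016,   0.007,   0.   ]), 'position': array([0.18 , 0.598, 0.231]), 'ee_rot': array([ 0.146,  0.989, -0.001, -0.   ]), 'ft_force': array([-0.591,  0.447,  1.231]), 'torque': array([ 0.046, -0.027, -0.022]), 'grasp_force': np.float64(0.0), 'grip_width': np.float64(0.999)}
{'fov_y': 70.11503073094022, 'cx': 277.4246468368245, 'cy': 208.3527866414246, 'T_tool_cam': array([[ 0.0013,  0.9457,  0.3251,  0.0842],
       [ 1.    , -0.0015,  0.0003,  0.0008],
       [ 0.0007,  0.3251, -0.9457, -0.1423],
       [ 0.    ,  0.    ,  0.    ,  1.    ]])} 0.0187
```

View pics/scene0.png

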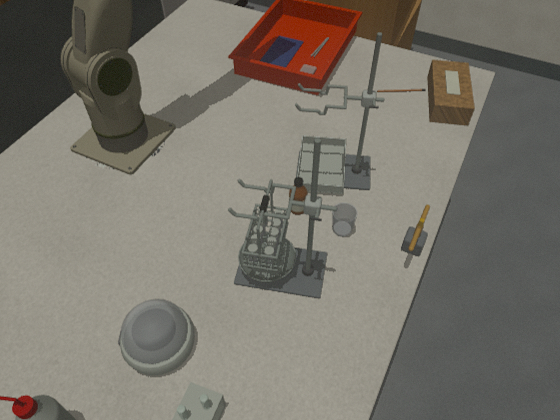

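View pics/top0.png

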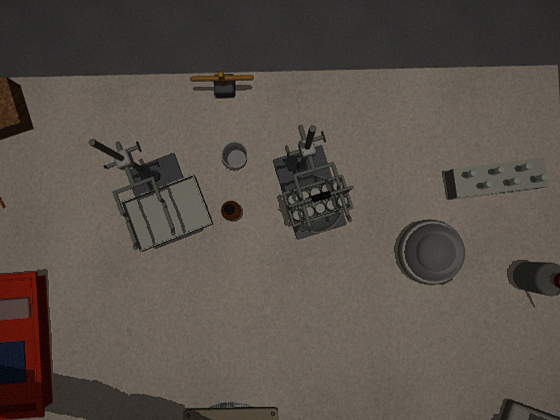

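The scene picture shows stand A (rod ~(315,205), grip ~(265,203)) in front and stand B (rod ~(368,100), prongs ~(300–345,95)) behind. In the top picture, stand A's grip is near (321,197) and stand B's rod runs from (93,143) to about (157,178). Next I enlarge for pixel picking.

```bash
python3 - <<'E'
import cv2
t=cv2.imread('pics/top0.png'); s=cv2.imread('pics/scene0.png')
c=lambda im,x,y,w,h,k:cv2.convertScaleAbs(cv2.resize(im[y:y+h,x:x+w],None,fx=k,fy=k,interpolation=cv2.INTER_CUBIC),alpha=1.5)
cv2.imwrite('pics/topc.png',c(t,80,110,280,145,2.85))
a=c(s,285,30,100,170,3.4); b=c(s,225,130,120,170,3.4)
cv2.imwrite('pics/scc.png',cv2.hconcat([a,b]))
E
```

```text
(no output)
```

View pics/topc.png

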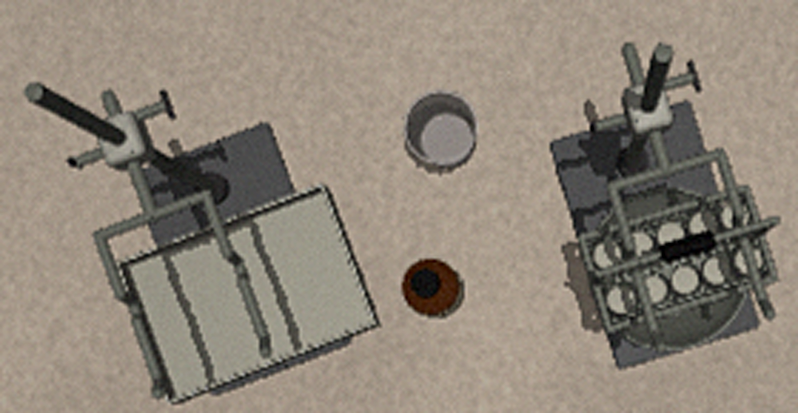

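View pics/scc.png

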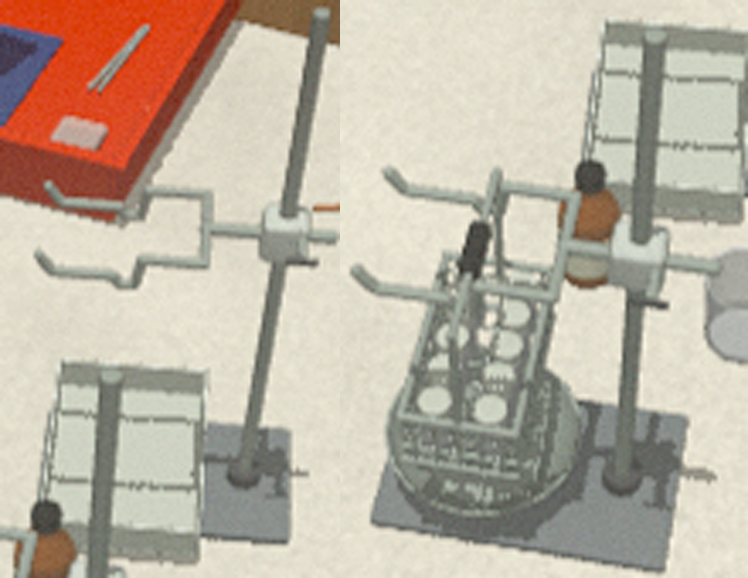

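Pixels in the crops: grip at top (688,246) / scene (475,247); B's dips at top (238,262),(122,298) / scene (127,282),(132,212). Rod tops and bases, yoke corners and tips are also clear. Now triangulating.

```bash
cat >> h.py <<'E'
def ray(p,u,v,T=None):
    f=210/np.tan(np.radians(p['fov_y']/2)); d=np.array([(u-p['cx'])/f,-(v-p['cy'])/f,-1])
    T=np.linalg.inv(p['camera_from_world']) if T is None else T
    d=T[:3,:3]@d; return T[:3,3],d/np.linalg.norm(d)
def tri(rs):
    A=[np.eye(3)-np.outer(d,d) for c,d in rs]; x=np.linalg.solve(sum(A),sum(a@c for a,(c,d) in zip(A,rs)))
    return x,[np.linalg.norm(a@(x-c))*1000 for a,(c,d) in zip(A,rs)]
E
python3 - <<'E'
from h import *
np.set_printoptions(precision=4,suppress=True)
P=manip.camera_params('top');S=manip.camera_params('scene')
tp=lambda u,v:ray(P,80+(u-.9)/2.85,110+(v-.9)/2.85)
sa=lambda u,v:ray(S,285+(u-1.2)/3.4,30+(v-1.2)/3.4)
sb=lambda u,v:ray(S,225+(u-341.2)/3.4,130+(v-1.2)/3.4)
L={'grip':[tp(688,246),sb(475,247)],'rodBtop':[tp(35,92),sa(321,15)],'rodBbase':[tp(215,187),sa(243,475)],
'rodAtop':[tp(661,52),sb(654,37)],'dipR':[tp(238,262),sa(127,282)],'dipL':[tp(122,298),sa(132,212)],
'tipR':[tp(265,350),sa(40,255)],'tipL':[tp(158,392),sa(50,187)],'yokL':[tp(100,236),sa(207,193)],'yokR':[tp(208,198),sa(207,262)],
'bottle':[tp(425,283),sb(590,175)]}
for k,r in L.items(): print(k,*tri(r))
for k,r in {'baseB':sa(243,478),'baseA':sb(622,480),'Btop':sa(321,15),'Atop':sb(654,37)}.items():
    z=.44 if 'top' in k else .01; c,d=r; print(k,c+d*(z-c[2])/d[2])
for k,r in {'BtopT':tp(35,92),'AtopT':tp(661,52)}.items():
    c,d=r; print(k,c+d*(.44-c[2])/d[2])
for k,uv in {'Af':[(550,143),(686,102),(758,325),(622,368)],'Bf':[(268,124),(295,190)],'wireA':[(600,270),(778,222)]}.items():
    for q in uv:
        c,d=tp(*q); z=.245 if k=='wireA' else .01; print(k,c+d*(z-c[2])/d[2])
E
```

```text
grip [ 0.6092 -0.2147  0.2498] [np.float64(1.0167845041481143), np.float64(1.016784504148143)]
rodBtop [0.6902 0.18   0.4385] [np.float64(1.2030009796979553), np.float64(1.2030009796978667)]
rodBbase [0.6913 0.1773 0.0172] [np.float64(1.6665256137190207), np.float64(1.6665256137189728)]
rodAtop [ 0.705  -0.1867  0.4386] [np.float64(0.05389493079367661), np.float64(0.05389493079353704)]
dipR [0.6033 0.1048 0.2458] [np.float64(0.6024264203164411), np.float64(0.6024264203163581)]
dipL [0.5764 0.1863 0.2432] [np.float64(4.188683814475142), np.float64(4.188683814475257)]
tipR [0.5415 0.0834 0.2633] [np.float64(1.396724767418645), np.float64(1.3967247674184415)]
tipL [0.5141 0.1585 0.2628] [np.float64(1.743396555748256), np.float64(1.743396555748355)]
yokL [0.6236 0.1974 0.2672] [np.float64(1.6668013151320211), np.float64(1.6668013151320669)]
yokR [0.6508 0.123  0.2666] [np.float64(3.796339431611188), np.float64(3.7963394316111976)]
bottle [ 0.5965 -0.0141  0.1105] [np.float64(1.1136607330813464), np.float64(1.1136607330813089)]
baseB [0.6922 0.182  0.01  ]
baseA [ 0.7061 -0.1858  0.01  ]
Btop [0.6917 0.1787 0.44  ]
Atop [ 0.7055 -0.1882  0.44  ]
BtopT [0.6888 0.1788 0.44  ]
AtopT [ 0.7047 -0.1866  0.44  ]
Af [ 0.7236 -0.1164  0.01  ]
Af [ 0.7575 -0.2367  0.01  ]
Af [ 0.56   -0.2945  0.01  ]
Af [ 0.525  -0.1751  0.01  ]
Bf [0.7456 0.1313 0.01  ]
Bf [0.6867 0.1081 0.01  ]
wireA [ 0.5929 -0.1526  0.245 ]
wireA [ 0.6246 -0.2803  0.245 ]
```

Checks out: A's grip is at (0.609,-0.215), 100 mm from rod A, with yaw about 16.3°. Rod B is at (0.691,0.1795) with yaw about 19.6°. Now moving: raise, turn the tool y onto stand A's x, and travel high.

```bash
python3 -m inch '[[[-0.1,-0.1,-0.1],[0,0,0.1]],[[-0.2,-0.2,-0.2],[0,0,0.2]],[[-0.3,-0.3,-0.3],[0,0,0.3]],[[-0.4,-0.4,-0.4],[0,0,0.4]],[[-0.5,-0.5,-0.5],[0,0,0.5]],[[-0.6,-0.6,-0.6],[0,0,0.6]],[[-0.7,-0.7,-0.7],[0,0,0.7]],[[-0.8,-0.8,-0.8],[0,0,0.8]],[[-0.9,-0.9,-0.9],[0,0,0.9]],[[-1,-1,-1],[0,0,1]]]' 0.45 30
python3 -m inch '[[[-0.1,0,-0.06],[0,0,0.026]],[[-0.2,0,-0.12],[0,0,0.052]],[[-0.3,0,-0.18],[0,0,0.078]],[[-0.4,0,-0.24],[0,0,0.104]],[[-0.5,0,-0.3],[0,0,0.13]],[[-0.6,0,-0.36],[0,0,0.156]],[[-0.7,0,-0.42],[0,0,0.182]],[[-0.8,0,-0.48],[0,0,0.208]],[[-0.9,0,-0.54],[0,0,0.234]],[[-1,0,-0.6],[0,0,0.265]]]'
python3 - <<'E'
from h import *
o=manip.get_obs(); M=R.from_quat(o['ee_rot']).as_matrix(); print(o['position'],M.round(3))
# compare hooks A and B by the same kind of picks (A: yoke corners, tips)
P=manip.camera_params('top');S=manip.camera_params('scene')
tp=lambda u,v:ray(P,80+(u-.9)/2.85,110+(v-.9)/2.85)
sb=lambda u,v:ray(S,225+(u-341.2)/3.4,130+(v-1.2)/3.4)
for k,a,b in [('yokL',(612,187),(575,193)),('yokR',(722,152),(553,297)),('tipL',(655,345),(393,175)),('tipR',(768,315),(360,272))]:
    x,e=tri([tp(*a),sb(*b)]); d=x[:2]-[.705,-.187]; y=np.radians(16.3); print(k,x,e,'out',-d@[np.cos(y),np.sin(y)],'lat',d@[-np.sin(y),np.cos(y)])
E
```

```text
clock: 1.1
position: [0.234, 0.4981, 0.3113]
ee_rot: [0.515, 0.857, -0.0, 0.0]
ft_force: [-0.1, 0.3, -1.0]
grip_width: 0.451
grasp_force: 0.0
clock: 2.1
position: [0.272, 0.4276, 0.3597]
ee_rot: [0.6, 0.8, 0.0, -0.0]
ft_force: [-0.5, 0.4, 1.0]
grip_width: 0.448
grasp_force: 0.0
[0.27203754 0.42764921 0.35974626] [[-0.279  0.96   0.   ]
 [ 0.96   0.279  0.   ]
 [ 0.     0.    -1.   ]]
yokL [ 0.65048393 -0.16119303  0.26554052] [np.float64(1.2238418191150227), np.float64(1.2238418191149454)] out 0.04508165445008721 lat 0.04007051683378242
yokR [ 0.67351277 -0.23907378  0.26468936] [np.float64(0.994128220988534), np.float64(0.9941282209884074)] out 0.04483698673616116 lat -0.04114326897226011
tipL [ 0.53888641 -0.1895344   0.25576248] [np.float64(0.5301430815247247), np.float64(0.5301430815246423)] out 0.16014802761029798 lat 0.044190019935127674
tipR [ 0.55937247 -0.26843458  0.25789036] [np.float64(1.8747283102971173), np.float64(1.8747283102971233)] out 0.16263004688473556 lat -0.03728853723631715
```

Tool y is aligned. By the same picks, hook B sits about 12 mm farther out and about 3 mm higher than its mark. Flying on to stand A.

```bash

python3 -m inch '[[[-0.1,0.05,0],[0,0,0]],[[-0.2,0.1,0],[0,0,0]],[[-0.3,0.15,0],[0,0,0]],[[-0.4,0.2,0],[0,0,0]],[[-0.5,0.25,0],[0,0,0]],[[-0.6,0.3,0],[0,0,0]],[[-0.7,0.35,0],[0,0,0]],[[-0.8,0.4,0],[0,0,0]],[[-0.9,0.45,0],[0,0,0]],[[-1,0.5,0],[0,0,0]]]' | grep pos
for i in 1 2 3 4 5; do python3 -m inch '[[[-0.1,0.02,0],[0,0,0]],[[-0.2,0.04,0],[0,0,0]],[[-0.3,0.06,0],[0,0,0]],[[-0.4,0.08,0],[0,0,0]],[[-0.5,0.1,0],[0,0,0]],[[-0.6,0.12,0],[0,0,0]],[[-0.7,0.14,0],[0,0,0]],[[-0.8,0.16,0],[0,0,0]],[[-0.9,0.18,0],[0,0,0]],[[-1,0.2,0],[0,0,0]]]' | grep pos; done
python3 - <<'E'
from h import *
o=manip.get_obs(); M=R.from_quat(o['ee_rot']).as_matrix(); print(M.T@(np.array([.608,-.215,.36])-o['position'])/.08)
E
```

```text
position: [0.3331, 0.3621, 0.3593]
position: [0.3707, 0.2898, 0.3593]
position: [0.4085, 0.2175, 0.3593]
position: [0.4463, 0.1452, 0.3593]
position: [0.4841, 0.0729, 0.3593]
position: [0.5219, 0.0006, 0.3593]
[-2.8889795   0.27623441 -0.00932392]
```

```bash

for i in 1 2; do python3 -m inch '[[[-0.1,0.01,0],[0,0,0]],[[-0.2,0.02,0],[0,0,0]],[[-0.3,0.03,0],[0,0,0]],[[-0.4,0.04,0],[0,0,0]],[[-0.5,0.05,0],[0,0,0]],[[-0.6,0.06,0],[0,0,0]],[[-0.7,0.07,0],[0,0,0]],[[-0.8,0.08,0],[0,0,0]],[[-0.9,0.09,0],[0,0,0]],[[-1,0.1,0],[0,0,0]]]' | grep pos; done
python3 -m inch '[[[-0.1,0.01,0],[0,0,0]],[[-0.2,0.02,0],[0,0,0]],[[-0.3,0.03,0],[0,0,0]],[[-0.4,0.04,0],[0,0,0]],[[-0.5,0.05,0],[0,0,0]],[[-0.6,0.06,0],[0,0,0]],[[-0.7,0.07,0],[0,0,0]],[[-0.8,0.08,0],[0,0,0]],[[-0.89,0.08,0],[0,0,0]],[[-0.89,0.08,0],[0,0,0]]]' | grep pos
python3 - <<'E'
from h import *
o,p,im=snap('wrist','w1.png')
W=np.eye(4);W[:3,:3]=R.from_quat(o['ee_rot']).as_matrix();W[:3,3]=o['position']
T=np.linalg.inv(W@p['T_tool_cam']); f=210/np.tan(np.radians(p['fov_y']/2))
q=T@[.608,-.215,.252,1]; u,v=p['cx']-f*q[0]/q[2],p['cy']+f*q[1]/q[2]; print(u,v)
E
```

```text
position: [0.552, -0.0739, 0.3593]
position: [0.5821, -0.1485, 0.3593]
position: [0.6079, -0.2157, 0.3591]
277.6689099731997 206.38050536004573
```

View pics/w1.png

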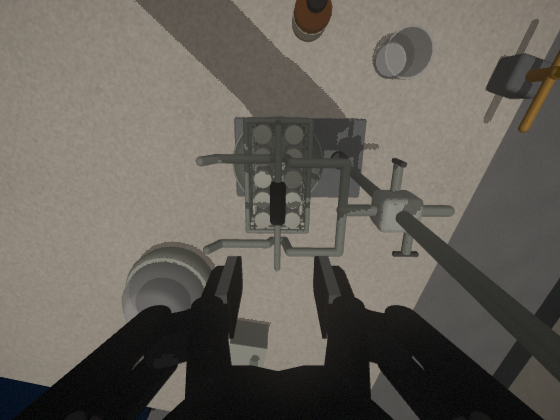

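The wrist view shows the grip at (278,203), against a predicted (278,206), with the wire vertical in the image, so position and yaw are right. Descending and gripping.

```bash

python3 -m inch '[[[0,0,0.1],[0,0,0]],[[0,0,0.2],[0,0,0]],[[0,0,0.3],[0,0,0]],[[0,0,0.4],[0,0,0]],[[0,0,0.5],[0,0,0]],[[0,0,0.6],[0,0,0]],[[0,0,0.7],[0,0,0]],[[0,0,0.8],[0,0,0]],[[0,0,0.9],[0,0,0]],[[0,0,1],[0,0,0]]]' 
python3 -m inch '[[[0,0,0.1],[0,0,0]],[[0,0,0.2],[0,0,0]],[[0,0,0.3],[0,0,0]],[[0,0,0.4],[0,0,0]],[[0,0,0.5],[0,0,0]],[[0,0,0.6],[0,0,0]],[[0,0,0.65],[0,0,0]],[[0,0,0.65],[0,0,0]],[[0,0,0.65],[0,0,0]],[[0,0,0.65],[0,0,0]]]'
python3 -m inch '[[[0,0,0],[0,0,0]],[[0,0,0],[0,0,0]],[[0,0,0],[0,0,0]],[[0,0,0],[0,0,0]],[[0,0,0],[0,0,0]],[[0,0,0],[0,0,0]],[[0,0,0],[0,0,0]],[[0,0,0],[0,0,0]],[[0,0,0],[0,0,0]],[[0,0,0],[0,0,0]]]' 0 60
```

```text
clock: 12.15
position: [0.608, -0.2144, 0.2786]
ee_rot: [0.6, 0.8, 0.0, -0.0]
ft_force: [0.1, 0.1, 0.2]
grip_width: 0.448
grasp_force: 0.0
clock: 13.15
position: [0.6082, -0.2145, 0.2277]
ee_rot: [0.6, 0.8, 0.0, 0.0]
ft_force: [-0.7, -0.4, 0.2]
grip_width: 0.453
grasp_force: 0.0
clock: 14.15
position: [0.6082, -0.2144, 0.2275]
ee_rot: [0.6, 0.8, 0.0, 0.0]
ft_force: [-0.3, 0.6, 5.0]
grip_width: 0.152
grasp_force: 60.1
```

Gripped (0.152 of the opening is about 13 mm, 60 N). Lifting 45 mm straight out of the dips, then moving out past the tips.

```bash

python3 -m inch '[[[0,0,-0.03],[0,0,0]],[[0,0,-0.08],[0,0,0]],[[0,0,-0.14],[0,0,0]],[[0,0,-0.21],[0,0,0]],[[0,0,-0.28],[0,0,0]],[[0,0,-0.35],[0,0,0]],[[0,0,-0.42],[0,0,0]],[[0,0,-0.49],[0,0,0]],[[0,0,-0.54],[0,0,0]],[[0,0,-0.57],[0,0,0]]]'
python3 -m inch '[[[0,-0.03,0],[0,0,0]],[[0,-0.1,0],[0,0,0]],[[0,-0.2,0],[0,0,0]],[[0,-0.3,0],[0,0,0]],[[0,-0.42,0],[0,0,0]],[[0,-0.54,0],[0,0,0]],[[0,-0.66,0],[0,0,0]],[[0,-0.78,0],[0,0,0]],[[0,-0.9,0],[0,0,0]],[[0,-1,0],[0,0,0]]]'
python3 -m inch '[[[0.01,-0.1,0],[0,0,0]],[[0.03,-0.2,0],[0,0,0]],[[0.07,-0.3,0],[0,0,0]],[[0.13,-0.39,0],[0,0,0]],[[0.21,-0.46,0],[0,0,0]],[[0.3,-0.51,0],[0,0,0]],[[0.4,-0.54,0],[0,0,0]],[[0.52,-0.56,0],[0,0,0]],[[0.64,-0.56,0],[0,0,0]],[[0.76,-0.56,0],[0,0,0]]]'
python3 - <<'E'
from h import *
o=manip.get_obs(); M=R.from_quat(o['ee_rot']).as_matrix(); print(M.T@(np.array([.468,.1,.2725])-o['position'])/.08)
E
```

```text
clock: 15.15
position: [0.6081, -0.2145, 0.2733]
ee_rot: [0.6, 0.8, 0.0, 0.0]
ft_force: [0.2, 0.3, -3.5]
grip_width: 0.149
grasp_force: 59.1
clock: 16.15
position: [0.5303, -0.2372, 0.2729]
ee_rot: [0.6, 0.8, 0.0, -0.0]
ft_force: [-0.3, -0.2, -3.0]
grip_width: 0.148
grasp_force: 59.0
clock: 17.15
position: [0.4711, -0.19, 0.2729]
ee_rot: [0.6, 0.8, 0.0, 0.0]
ft_force: [1.7, 0.1, -3.3]
grip_width: 0.153
grasp_force: 59.0
[3.48962387 0.98211958 0.00577914]
```

Held: the wrist reads about -3.3 N, and the basket is clear of stand A. Carrying over to B.

```bash

for i in 1 2 3; do python3 -m inch '[[[0.1,0.02,0],[0,0,0]],[[0.2,0.04,0],[0,0,0]],[[0.3,0.06,0],[0,0,0]],[[0.4,0.08,0],[0,0,0]],[[0.5,0.1,0],[0,0,0]],[[0.6,0.12,0],[0,0,0]],[[0.7,0.14,0],[0,0,0]],[[0.8,0.16,0],[0,0,0]],[[0.9,0.18,0],[0,0,0]],[[1,0.2,0],[0,0,0]]]'|egrep 'pos|for'; done
python3 -m inch '[[[0.1,0.07,0],[0,0,-0.007]],[[0.19,0.14,0],[0,0,-0.015]],[[0.27,0.2,0],[0,0,-0.023]],[[0.34,0.25,0],[0,0,-0.031]],[[0.4,0.3,0],[0,0,-0.04]],[[0.44,0.34,0],[0,0,-0.05]],[[0.47,0.37,0],[0,0,-0.06]],[[0.49,0.38,0],[0,0,-0.07]],[[0.49,0.38,0],[0,0,-0.075]],[[0.49,0.38,0],[0,0,-0.075]]]'
cat > w.py <<'E'
from h import *; import sys
o,p,im=snap('wrist',sys.argv[1])
W=np.eye(4);W[:3,:3]=R.from_quat(o['ee_rot']).as_matrix();W[:3,3]=o['position']
np.save('W.npy',W@p['T_tool_cam']); print(o['position'],np.degrees(np.arctan2(W[1,1],W[0,1])),o['ft_force'],o['clock'])
E
python3 w.py w2.png; python3 -c "
from h import *
snap('scene','s2.png')
c=cv2.imread('pics/s2.png')[30:200,240:410]; w=cv2.imread('pics/w2.png')
cv2.imwrite('pics/v2.png',cv2.convertScaleAbs(cv2.resize(c,None,fx=3.4,fy=3.4,interpolation=2),alpha=1.5))"
```

```text
position: [0.464, -0.1091, 0.2729]
ft_force: [0.9, 0.2, -3.7]
grasp_force: 59.0
position: [0.4569, -0.0279, 0.2729]
ft_force: [-0.9, 1.1, -3.3]
grasp_force: 59.0
position: [0.4498, 0.0534, 0.2729]
ft_force: [0.4, -0.3, -3.7]
grasp_force: 59.0
clock: 21.15
position: [0.468, 0.0987, 0.2729]
ee_rot: [0.576, 0.817, 0.0, -0.0]
ft_force: [0.0, 0.4, -3.0]
grip_width: 0.151
grasp_force: 59.0
[0.46801837 0.09868086 0.27291743] 19.668028467025042 [ 2.76833738e-03  3.90604342e-01 -3.02817433e+00] 21.15
```

View pics/w2.png

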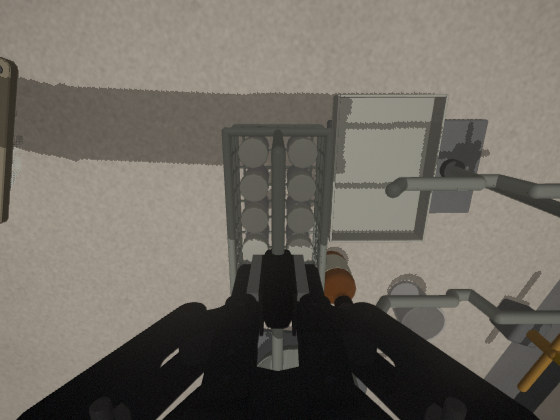

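View pics/v2.png

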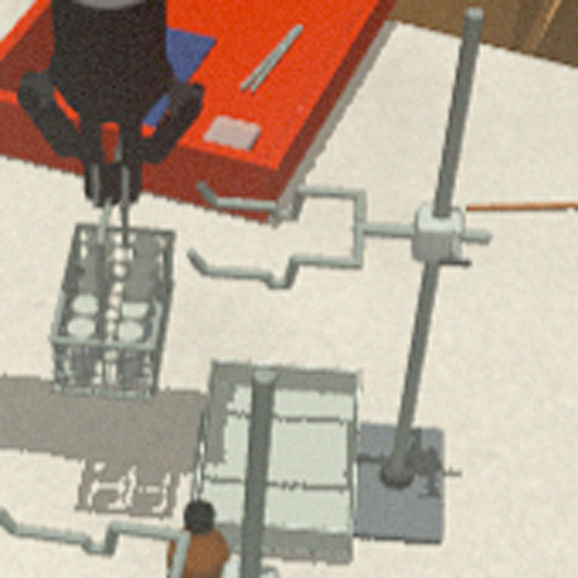

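The wrist view shows the prongs' tips at (397,187) and (385,303), flats near rows 184 and 297, running parallel to the tool's y. The scene view shows the basket hanging level outside the tips. Computing lateral centring and the tips' distance.

```bash
python3 - <<'E'
from h import *
T=np.load('W.npy');p=manip.camera_params('wrist');o=manip.get_obs()
M=R.from_quat(o['ee_rot']).as_matrix()
for k,u,v,z in [('Lflat',440,183.5,.249),('Rflat',430,297,.249),('Ltip',397,187,.261),('Rtip',386,304,.261),('Ldip',490,182,.243),('Rdip',466,295,.243),('Lwalltop',528,192,.266),('Rwalltop',500,316,.266)]:
    c,d=ray(p,u,v,T); x=c+d*(z-c[2])/d[2]; print(k,x.round(4),'tool',(M.T@(x-o['position'])*1000).round(1))
r=np.array([.691,.1795,.2729]);print(M.T@(r-o['position']))
E
```

```text
Lflat [0.5413 0.1702 0.249 ] tool [42.7 93.  24. ]
Rflat [0.5736 0.1007 0.249 ] tool [-33.6 100.1  24. ]
Ltip [0.5134 0.1614 0.261 ] tool [43.8 63.8 12. ]
Rtip [0.5411 0.0927 0.261 ] tool [-30.1  66.8  12. ]
Ldip [0.5722 0.1807 0.243 ] tool [ 42.2 125.7  30. ]
Rdip [0.6005 0.1075 0.243 ] tool [-36.2 127.8  30. ]
Lwalltop [0.576  0.1824 0.266 ] tool [ 42.6 129.9   7. ]
Rwalltop [0.6062 0.111  0.266 ] tool [-34.8 134.3   7. ]
[1.15993978e-03 2.37176793e-01 1.00157269e-04]
```

Prongs are centred about 3 mm to tool +x, with the dips about 127 mm in and the flat's middle about 97 mm in. Moving in over the flat, still above the tips.

```bash

python3 -m inch '[[[0,0.03,0],[0,0,-0.002]],[[0.01,0.1,0],[0,0,-0.004]],[[0.01,0.2,0],[0,0,-0.006]],[[0.02,0.3,0],[0,0,-0.008]],[[0.02,0.42,0],[0,0,-0.01]],[[0.03,0.54,0],[0,0,-0.012]],[[0.03,0.66,0],[0,0,-0.014]],[[0.04,0.78,0],[0,0,-0.016]],[[0.04,0.9,0],[0,0,-0.018]],[[0.04,1,0],[0,0,-0.02]]]'|egrep 'pos|for'
python3 -m inch '[[[0,0.08,0],[0,0,0]],[[0,0.14,0],[0,0,0]],[[0,0.18,0],[0,0,0]],[[0,0.21,0],[0,0,0]],[[0,0.21,0.05],[0,0,0]],[[0,0.21,0.1],[0,0,0]],[[0,0.21,0.15],[0,0,0]],[[0,0.21,0.2],[0,0,0]],[[0,0.21,0.24],[0,0,0]],[[0,0.21,0.26],[0,0,0]]]'
python3 w.py w3.png
```

```text
position: [0.5431, 0.1292, 0.2728]
ft_force: [0.5, 0.3, -2.5]
grasp_force: 59.0
clock: 23.25
position: [0.5578, 0.1348, 0.2517]
ee_rot: [0.569, 0.822, -0.0, -0.0]
ft_force: [-0.0, 0.2, -4.0]
grip_width: 0.149
grasp_force: 59.0
[0.5578406  0.1347648  0.25166339] 20.578201361553372 [-0.0102759   0.19804826 -3.95272003] 23.25
```

View pics/w3.png

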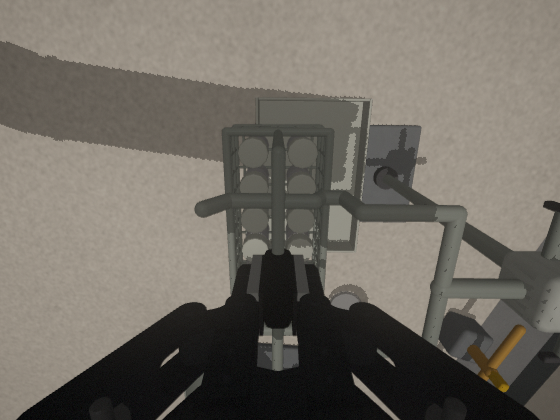

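The wire (column 278) crosses the left prong's flat (columns 232–325, row 201) near its middle, with the prong parallel to tool y. Feeling downward slowly, stopping when the weight comes off.

```bash

python3 -m inch '[[[0,0,0.01],[0,0,0]],[[0,0,0.02],[0,0,0]],[[0,0,0.03],[0,0,0]],[[0,0,0.04],[0,0,0]],[[0,0,0.05],[0,0,0]],[[0,0,0.06],[0,0,0]],[[0,0,0.07],[0,0,0]],[[0,0,0.07],[0,0,0]],[[0,0,0.07],[0,0,0]],[[0,0,0.07],[0,0,0]]]' - 30 | egrep 'pos|force'
python3 -m inch '[[[0,0,0.005],[0,0,0]],[[0,0,0.01],[0,0,0]],[[0,0,0.015],[0,0,0]],[[0,0,0.02],[0,0,0]],[[0,0,0.025],[0,0,0]],[[0,0,0.03],[0,0,0]],[[0,0,0.03],[0,0,0]],[[0,0,0.03],[0,0,0]],[[0,0,0.03],[0,0,0]],[[0,0,0.03],[0,0,0]]]' | egrep 'pos|force'
```

```text
position: [0.558, 0.1348, 0.2465]
ft_force: [0.3, -0.1, -2.6]
grasp_force: 59.0
position: [0.558, 0.1347, 0.2441]
ft_force: [-0.2, 0.5, -3.2]
grasp_force: 59.0
```

```bash

python3 -m inch '[[[0,0,0.005],[0,0,0]],[[0,0,0.01],[0,0,0]],[[0,0,0.015],[0,0,0]],[[0,0,0.02],[0,0,0]],[[0,0,0.025],[0,0,0]],[[0,0,0.025],[0,0,0]],[[0,0,0.025],[0,0,0]],[[0,0,0.025],[0,0,0]],[[0,0,0.025],[0,0,0]],[[0,0,0.025],[0,0,0]]]' 0 30 | egrep 'pos|force'
```

```text
position: [0.558, 0.1348, 0.2421]
ft_force: [0.0, -0.4, -4.0]
grasp_force: 59.0
```

```bash

python3 -m inch '[[[0,0,0.005],[0,0,0]],[[0,0,0.01],[0,0,0]],[[0,0,0.015],[0,0,0]],[[0,0,0.02],[0,0,0]],[[0,0,0.025],[0,0,0]],[[0,0,0.025],[0,0,0]],[[0,0,0.025],[0,0,0]],[[0,0,0.025],[0,0,0]],[[0,0,0.025],[0,0,0]],[[0,0,0.025],[0,0,0]]]' | egrep 'pos|force'
```

```text
position: [0.558, 0.1348, 0.2401]
ft_force: [-0.1, -0.3, -3.7]
grasp_force: 59.0
```

```bash

python3 -m inch '[[[0,0,0.005],[0,0,0]],[[0,0,0.01],[0,0,0]],[[0,0,0.015],[0,0,0]],[[0,0,0.02],[0,0,0]],[[0,0,0.02],[0,0,0]],[[0,0,0.02],[0,0,0]],[[0,0,0.02],[0,0,0]],[[0,0,0.02],[0,0,0]],[[0,0,0.02],[0,0,0]],[[0,0,0.02],[0,0,0]]]' | egrep 'pos|force'
```

```text
position: [0.5581, 0.1348, 0.2385]
ft_force: [0.5, 0.6, -2.7]
grasp_force: 59.0
```

```bash

python3 -m inch '[[[0,0,0.005],[0,0,0]],[[0,0,0.01],[0,0,0]],[[0,0,0.015],[0,0,0]],[[0,0,0.015],[0,0,0]],[[0,0,0.015],[0,0,0]],[[0,0,0.015],[0,0,0]],[[0,0,0.015],[0,0,0]],[[0,0,0.015],[0,0,0]],[[0,0,0.015],[0,0,0]],[[0,0,0.015],[0,0,0]]]' | egrep 'pos|force'
```

```text
position: [0.558, 0.1348, 0.2373]
ft_force: [-0.3, -0.3, -2.6]
grasp_force: 59.2
```

```bash

python3 -m inch '[[[0,0,0.004],[0,0,0]],[[0,0,0.008],[0,0,0]],[[0,0,0.012],[0,0,0]],[[0,0,0.012],[0,0,0]],[[0,0,0.012],[0,0,0]],[[0,0,0.012],[0,0,0]],[[0,0,0.012],[0,0,0]],[[0,0,0.012],[0,0,0]],[[0,0,0.012],[0,0,0]],[[0,0,0.012],[0,0,0]]]' | egrep 'pos|force'
```

```text
position: [0.558, 0.1347, 0.2364]
ft_force: [-1.5, -0.5, 1.2]
grasp_force: 59.5
```

Contact: the bearing is about 4.5 N at TCP z 0.2364, so the hook is about 3 mm high, which agrees with the vision estimate. Easing up a touch and sliding inwards.

```bash

python3 -m inch '[[[0,0.01,-0.005],[0,0,0]],[[0,0.03,-0.005],[0,0,0]],[[0,0.05,-0.005],[0,0,0]],[[0,0.07,-0.005],[0,0,0]],[[0,0.09,-0.005],[0,0,0]],[[0,0.11,-0.005],[0,0,0]],[[0,0.13,-0.005],[0,0,0]],[[0,0.15,-0.005],[0,0,0]],[[0,0.17,-0.005],[0,0,0]],[[0,0.19,-0.005],[0,0,0]]]' | egrep 'pos|force'
```

```text
position: [0.5724, 0.1401, 0.2368]
ft_force: [-1.7, -0.6, 0.6]
grasp_force: 59.5
```

```bash

python3 -m inch '[[[0,0.005,0],[0,0,0]],[[0,0.01,0],[0,0,0]],[[0,0.015,0],[0,0,0]],[[0,0.02,0],[0,0,0]],[[0,0.025,0],[0,0,0]],[[0,0.03,0],[0,0,0]],[[0,0.035,0],[0,0,0]],[[0,0.04,0],[0,0,0]],[[0,0.04,0],[0,0,0]],[[0,0.04,0],[0,0,0]]]' | egrep 'pos|force'
```

```text
position: [0.5755, 0.1414, 0.2368]
ft_force: [-1.0, 0.5, 0.0]
grasp_force: 59.5
```

```bash

python3 -m inch '[[[0,0.005,0],[0,0,0]],[[0,0.01,0],[0,0,0]],[[0,0.015,0],[0,0,0]],[[0,0.02,0],[0,0,0]],[[0,0.025,0],[0,0,0]],[[0,0.03,0],[0,0,0]],[[0,0.035,0],[0,0,0]],[[0,0.04,0],[0,0,0]],[[0,0.04,0],[0,0,0]],[[0,0.04,0],[0,0,0]]]' | egrep 'pos|force'
```

```text
position: [0.5783, 0.1424, 0.2366]
ft_force: [1.0, 1.4, -1.4]
grasp_force: 59.2
```

The weight is returning to the wrist with an inward push, so the wire is on the slope. Following it down in the same proportion.

```bash

python3 -m inch '[[[0,0.01,0],[0,0,0]],[[0,0.02,0.005],[0,0,0]],[[0,0.03,0.012],[0,0,0]],[[0,0.04,0.019],[0,0,0]],[[0,0.05,0.026],[0,0,0]],[[0,0.055,0.03],[0,0,0]],[[0,0.06,0.035],[0,0,0]],[[0,0.06,0.04],[0,0,0]],[[0,0.06,0.04],[0,0,0]],[[0,0.06,0.04],[0,0,0]]]' | egrep 'pos|force'
```

```text
position: [0.5827, 0.1441, 0.2336]
ft_force: [-0.5, -0.6, -2.4]
grasp_force: 59.0
```

```bash

python3 -m inch '[[[0,0.005,0],[0,0,0]],[[0,0.01,0],[0,0,0]],[[0,0.015,0],[0,0,0]],[[0,0.02,0],[0,0,0]],[[0,0.025,0],[0,0,0]],[[0,0.03,0],[0,0,0]],[[0,0.035,0],[0,0,0]],[[0,0.035,0],[0,0,0]],[[0,0.035,0],[0,0,0]],[[0,0.035,0],[0,0,0]]]' | egrep 'pos|force'
```

```text
position: [0.5853, 0.1449, 0.2335]
ft_force: [-1.6, -0.8, -3.7]
grasp_force: 59.1
```

A roughly 1.8 N push back along -y suggests the back wall is just touched. Backing off about 0.5 mm and lowering.

```bash

python3 -m inch '[[[0,-0.006,0.005],[0,0,0]],[[0,-0.006,0.01],[0,0,0]],[[0,-0.006,0.015],[0,0,0]],[[0,-0.006,0.02],[0,0,0]],[[0,-0.006,0.025],[0,0,0]],[[0,-0.006,0.03],[0,0,0]],[[0,-0.006,0.03],[0,0,0]],[[0,-0.006,0.03],[0,0,0]],[[0,-0.006,0.03],[0,0,0]],[[0,-0.006,0.03],[0,0,0]]]' | egrep 'clo|pos|force'
```

```text
clock: 36.3
position: [0.5849, 0.1449, 0.2311]
ft_force: [-1.1, 0.1, -2.1]
grasp_force: 59.1
```

```bash

python3 -m inch '[[[0,0,0.003],[0,0,0]],[[0,0,0.006],[0,0,0]],[[0,0,0.009],[0,0,0]],[[0,0,0.012],[0,0,0]],[[0,0,0.012],[0,0,0]],[[0,0,0.012],[0,0,0]],[[0,0,0.012],[0,0,0]],[[0,0,0.012],[0,0,0]],[[0,0,0.012],[0,0,0]],[[0,0,0.012],[0,0,0]]]' | egrep 'clo|pos|force'
```

```text
clock: 37.3
position: [0.5849, 0.1448, 0.2302]
ft_force: [-2.1, -1.8, -0.9]
grasp_force: 59.4
```

```bash

python3 -m inch '[[[0,-0.003,0],[0,0,0]],[[0,-0.006,0],[0,0,0]],[[0,-0.006,0.003],[0,0,0]],[[0,-0.006,0.006],[0,0,0]],[[0,-0.006,0.008],[0,0,0]],[[0,-0.006,0.008],[0,0,0]],[[0,-0.006,0.008],[0,0,0]],[[0,-0.006,0.008],[0,0,0]],[[0,-0.006,0.008],[0,0,0]],[[0,-0.006,0.008],[0,0,0]]]' | egrep 'clo|pos|force'
```

```text
clock: 38.3
position: [0.5846, 0.1447, 0.2297]
ft_force: [0.9, 0.0, 0.0]
grasp_force: 59.6
```

The whole weight (about 3.3 N) is on the hook with almost no sideways force, at the expected depth 7 mm below the flat. Releasing, then a look before retreating.

```bash

python3 -m inch '[[[0,0,0],[0,0,0]],[[0,0,0],[0,0,0]],[[0,0,0],[0,0,0]],[[0,0,0],[0,0,0]],[[0,0,0],[0,0,0]],[[0,0,0],[0,0,0]],[[0,0,0],[0,0,0]],[[0,0,0],[0,0,0]],[[0,0,0],[0,0,0]],[[0,0,0],[0,0,0]]]' 0.45
python3 w.py w4.png; python3 -c "
from h import *
snap('scene','s4.png'); c=cv2.imread('pics/s4.png')[60:170,280:390]; w=cv2.imread('pics/w4.png')[150:360,180:390]
z=lambda a:cv2.convertScaleAbs(cv2.resize(a,(390,390),interpolation=2),alpha=1.5)
cv2.imwrite('pics/v4.png',cv2.hconcat([z(c),z(w)]))"
```

```text
clock: 39.3
position: [0.5845, 0.1447, 0.2295]
ee_rot: [0.569, 0.822, 0.0, -0.0]
ft_force: [-0.6, -0.0, 0.1]
grip_width: 0.454
grasp_force: 0.0
[0.58448023 0.14469938 0.2295412 ] 20.575972547232187 [-0.59684694 -0.01545189  0.12026468] 39.3
```

View pics/v4.png

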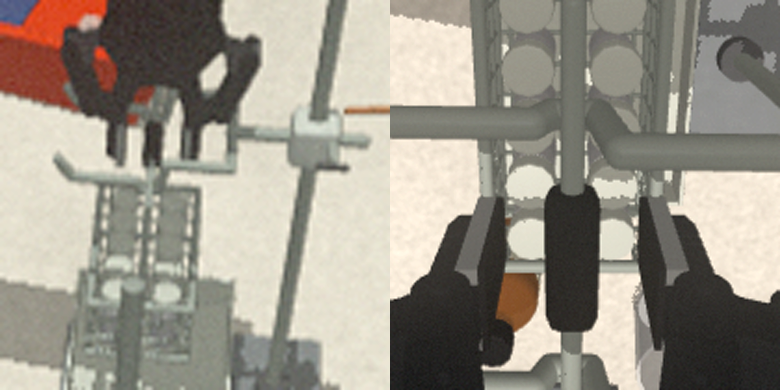

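The wire lies in the left prong's dip (right panel, about (572,105)) and in the near prong's dip in the scene panel (about (150,175)). The fingers are clear on both sides of the grip. Retreating straight up.

```bash

for i in 1 2; do python3 -m inch '[[[0,0,-0.03],[0,0,0]],[[0,0,-0.1],[0,0,0]],[[0,0,-0.2],[0,0,0]],[[0,0,-0.3],[0,0,0]],[[0,0,-0.42],[0,0,0]],[[0,0,-0.54],[0,0,0]],[[0,0,-0.66],[0,0,0]],[[0,0,-0.78],[0,0,0]],[[0,0,-0.9],[0,0,0]],[[0,0,-1],[0,0,0]]]'|egrep 'clo|pos|force'; done
python3 w.py w5.png
python3 -c "
import cv2; w=cv2.imread('pics/w5.png'); cv2.imwrite('pics/v5.png',cv2.convertScaleAbs(w,alpha=1.4))"
```

```text
clock: 40.4
position: [0.5845, 0.1447, 0.3105]
ft_force: [0.4, -1.0, -0.3]
grasp_force: 0.0
clock: 41.4
position: [0.5845, 0.1447, 0.3905]
ft_force: [0.1, -0.4, 0.4]
grasp_force: 0.0
[0.5845381  0.14466052 0.39052855] 20.572193275565656 [ 0.06080355 -0.38829247  0.38973912] 41.4
```

View pics/v5.png

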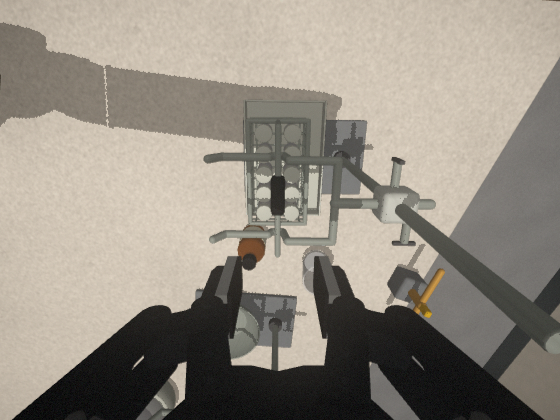

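The wire crosses both prongs at their dips, at (278,158) and (278,236), and the basket hangs level with the gripper clear. Handing in.

```bash
python3 -c "
from workcell import manip
print(manip.hand_in())"
```

```text
the job is handed in; nothing more can be done
None
```

The basket now hangs level with its handle wire in the dips of both prongs of the draining hook, the gripper is clear, and the job is handed in at about 41 s (no verdict was returned).

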